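# Clamp the phone and hold the hot-air pen square over its board

### The arm

A 6-joint arm with a two-finger parallel gripper is mounted at the origin on a cart in front of the work surface, level with it; the furniture and walls round the work are solid. World frame = base frame: x ahead of the robot, y to its left, z up, the work surface at z = 0. Lengths are in m, angles in rad, forces in N, time in s.
With the tool pointing down it reaches from about 0.35 to 0.85 m from the base axis. Payload 8.1 kg.
Tool frame: the origin (TCP) lies at the centre of the arm's flange, where the gripper is bolted on; the fingertips stand 186 mm ahead of it and the grasp point (between the pads) lies 167 mm ahead of it; z points along the fingers, y is the line along which they close (so a half turn about z gives the same grasp; the last joint's range is limited). The gripper opens to 93 mm and grips with 3 to 60 N. Pads are 15 mm wide; open, the fingers measure 128 mm over their backs; the gripper's body (75 mm by 188 mm) begins 65 mm behind the grasp point.
Start: joints at [1.083, 0.13, 1.488, -0, 1.523, -0.085], TCP at [0.235, 0.552, 0.405] pointing down, gripper open.
Joint ranges: [-2.96, 2.96], [-0.89, 2.26], [0.02, 2.5], [-1.34, 4.48], [0, 2.73], [-2.66, 2.66]. Speed limits (rad/s): [2.39, 2.39, 2.79, 3.14, 3.14, 3.14].

### API

Orientations are given as a rotation vector (axis times angle).
In Python, from plant import read_state, read_camera, camera_params, robot gives the robot as it stands.
- The arm moves only by the tool carry_out, never from a script. Its argument "targets" is a list of rows, each an object of numbers: "hand": the opening in per cent of the stroke, from 0 (shut) to 100 (fully open); "x", "y", "z": the shift along the tool's x, y, z in m; "ax", "ay", "az": the turn, a rotation vector about the tool's x, y, z in rad. In form: [{"hand": .., "x": .., "y": .., "z": .., "ax": .., "ay": .., "az": ..}, ...]. A call has 1 to 8 rows; each row is the pose to reach, as a shift and turn from the pose commanded when the call began, along the tool's axes at that moment; what a row does not reach only later rows make up. A row lasts 1/8 s, in which the tool goes at most 62.5 mm and 10.7 degrees, less where a joint would pass 70% of its speed; a pose out of reach is approached as far as the arm can. A call with a gripper value outside its range is refused whole. The fingers move at their own pace and stop on an object; "newtons" is the grip in N (left out, the last holds). Time passes only in rows, so rows that repeat a pose let the fingers close. It gives the time, the measured TCP pose, the force, the opening and the grip force at its end, in the units of the state.
- read_state(): the state, without advancing time (a new reading comes with each control period).
- read_camera(name): name is "scene" or "top" or "wrist"; returns (picture, depth): 480x640x3 uint8, blue, green, red; 480x640 float32, m along the optical axis (not along the pixel's ray), 0 where there is no reading.
- camera_params(name): a dict with "fx", "fy", "cx", "cy" (pixels), "position" and "rotation" of the camera in the world. Camera axes: x right, y up, looking along -z (the intrinsics and any distortion apply to the point x, -y, -z); pixel columns grow to the right and rows downward; lengths in m; the calibration is good to about 2 mm. A picture is of the moment at which its call begins: read the wrist's pose just before it. camera_params takes no time and is no camera call; for the wrist camera it gives the pose at the moment of the call.
- robot.close_job(): hands the job in; it is judged then, once.
The state is a dict: "t": time; "q": joint angles; "dq": joint speeds; "joint_torque": joint torques, N m; "tool_pos": TCP position; "orientation": TCP orientation; "force": force on the tool from outside, world axes, zero at the start; "wrist_torque": the same for the moment, N m; "opening": finger opening in m; "gripper_force": force on a finger pad.
Only numpy, scipy, OpenCV 4.12 (cv2) and the standard library are available. Lean on these libraries where they do the work, as an engineer would, in place of code of your own. Each camera call takes 0.05 s, during which the arm holds its last target. There are 200 camera calls.

### The job

Get the opened phone ready for reflow: first slide the loose jaw of its holder home, so that the phone sits firmly between both jaws. Then draw the short white hot-air pen out of its slanted stand (leave the longer soldering pen in the other one), turn it until its nozzle points straight down, and hold it square over the middle of the phone's dark circuit board with the nozzle about 2 cm above it, never touching the phone with it. Finish while still holding the pen there, and leave the other things on the desk where they lie.

Things in the scene. Friction and masses are not known exactly. Their poses are not given: they have to be found in the camera images.
- holder: Phone holder, fixed to the desk: flat aluminium base 86 x 176 mm (its x and y), 8 mm high, with a grey fixed jaw along its +y end (rubber face at y = +66 mm, top 27 mm high) and a grey sliding jaw towards its -y end. Two rubber strips (top 16 mm above the desk) carry the phone between the jaws; an aluminium end bar (18 mm high) stands at y = -79 to -87 mm. Origin: centre of the underside; z up.
- jaw (a joint): The sliding jaw along the holder's y: 0 m fully open, grows as it closes towards the fixed jaw; it starts 5 to 20 mm closed and meets the phone's side squarely against the fixed jaw at 0.040. Moves with about 2.5 N of friction and stays where it is left; no spring.
- jaw_tab (a point): Middle of the upright thumb tab on the sliding jaw: 32 mm wide along the holder's x, 8 mm thick along its y, from 26 to 49 mm above the desk; this point is 40 mm above the desk. The jaw's rubber face lies 12 mm on the +y side of it. The tab's -y face is free to be pushed, or the tab can be pinched.
- phone: Opened phone frame lying loose on its back between the jaws, 142 x 70 x 8 mm, long way along its x, 0.12 kg. Origin: centre of its underside; x points to the end with the dark circuit board; z up.
- board_mid (a point): Point on the phone: middle of the dark circuit board strip (about 55 mm across the phone, 28 mm along it), on its surface, 48 mm from the phone's middle towards that end and 6 mm above its underside.
- hot_stand: Stand of the hot-air pen, fixed: dark steel base 125 x 80 mm, 12 mm high, with a round aluminium sleeve that slants: its open mouth looks up and back along the stand's -x, its axis falls at 50 degrees below level towards the stand's +x. Origin: centre underneath; z up. The two stands are alike and may stand in each other's place.
- hot_stand_mouth (a point): Centre of that sleeve's mouth, 20 mm on the -x side of the stand's origin and 82 mm above the desk. The bore (17 to 19 mm wide, the pen about 2 mm loose in it) is 78 mm deep from this point to its floor; the sleeve is 31 mm across at its rim.
- hot_stand_floor (a point): Centre of the bore's floor, where the nozzle of the stored pen rests.
- heat_pen: White hot-air pen, 145 mm long, 14 to 16 mm thick, 0.03 kg, straight, with a short dark nozzle at one end; it stands nozzle down in the sleeve, held by its weight only, with 67 mm of its white handle out. Origin: half way along it, on its side, 8 mm off its axis in its -z; its axis is parallel to its x, which points to the nozzle.
- heat_pen_tip (a point): End of the nozzle, on the pen's axis, 72.5 mm along x from its middle; the handle's end is 145 mm behind it.
- solder_pen: Soldering pen (black handle, green collar, bare metal tip), 163 mm long, 16 mm thick, in the other stand, tip down; to be left there. Origin: half way along it, on its side; x points to its tip.
- screw_dish: Round steel screw dish, 82 mm across, 16 mm high, held to the desk by its magnet; bystander. Origin: centre underneath.
- flux_syringe: Paste syringe lying on the desk, 136 x 36 x 18 mm; bystander. Origin: centre underneath, x along it.
- spudger: Black nylon spudger (flat stick) lying on the desk, 150 x 11 x 6 mm; bystander. Origin: centre underneath, x along it.
- loupe: Black loupe standing on the desk, 39 mm across, 26 mm high; bystander. Origin: centre underneath.

How it is judged:
By the outcome, as a careful person would: the job done as asked, in the order asked, and still so for the second after the job is handed in, while the arm keeps its last pose, push and grip.
It also fails if it takes over 48 s, if anything falls off the work surface, if the arm or the gripper's body presses on something with over 40 N, if the wrist force passes 120 N, or if a joint passes its speed limit or range.

## Working session

There is one attempt and no reset: what is moved stays moved. The work goes in short steps, Python scripts to look and compute and a tool call to move; the robot and the scene stay as the last step left them, time stands still between calls to the robot, and variables do not carry over. Pictures are saved under pics/ and viewed, at most 10 in all, crops included, and the job is handed in when it is done.

Besides the shell and the picture viewer there is one more tool, called after "Emit:" by a JSON object that holds its "name" and its "arguments", one argument or row to a line. carry_out: Moves the arm, as the interface text tells. Its arguments: {"type":"object","properties":{"targets":{"type":"array","items":{"type":"object","properties":{"hand":{"type":"number"},"x":{"type":"number"},"y":{"type":"number"},"z":{"type":"number"},"ax":{"type":"number"},"ay":{"type":"number"},"az":{"type":"number"}}}},"newtons":{"type":"number"}},"required":["targets"]}

```bash
ls; mkdir -p pics
cat > h.py <<'E'
import numpy as np, cv2
from scipy.spatial.transform import Rotation as R
from plant import read_state, read_camera, camera_params, robot
def P(c):
    p=camera_params(c); return p
def rotm(p):
    r=np.array(p['rotation'],float)
    return r if r.shape==(3,3) else (R.from_rotvec(r).as_matrix() if r.size==3 else R.from_quat(r).as_matrix())
def ray(p,u,v):
    d=np.array([(u-p['cx'])/p['fx'],-(v-p['cy'])/p['fy'],-1.0]); return rotm(p)@d
def onplane(p,u,v,z):
    d=ray(p,u,v); o=np.array(p['position']); return o+d*(z-o[2])/d[2]
def cloud(p,dep):
    v,u=np.mgrid[0:480,0:640]
    d=np.stack([(u-p['cx'])/p['fx'],-(v-p['cy'])/p['fy'],-np.ones_like(u,float)],-1)*dep[...,None]
    return d@rotm(p).T+np.array(p['position'])
def pix(p,X):
    c=rotm(p).T@(np.array(X)-np.array(p['position'])); return p['cx']+p['fx']*c[0]/-c[2], p['cy']-p['fy']*c[1]/-c[2]
E
python3 - <<'E'
from h import *
for c in ['top','scene']:
    p=P(c); print(c,p)
    im,d=read_camera(c); cv2.imwrite(f'pics/{c}.png',im); np.savez(f'{c}.npz',im=im,d=d)
s=read_state(); print(s)
E
```

```text
pics
top {'fx': 495.0948096077603, 'fy': 495.0948096077603, 'cx': 327.4992575210283, 'cy': 244.07924198066917, 'position': array([0.44139954, 0.24774219, 0.99764023]), 'rotation': array([ 0.0245325 , -0.04368029, -1.59898224])}
scene {'fx': 569.4071632224403, 'fy': 569.4071632224403, 'cx': 329.2760216658567, 'cy': 238.52350106564492, 'position': array([-0.05228894,  1.00547306,  0.48214749]), 'rotation': array([ 0.44140001, -1.4358596 , -2.21738543])}
{'t': 0.1, 'q': array([ 1.08257437e+00,  1.31086680e-01,  1.48916338e+00,  9.47337949e-06,
        1.52300074e+00, -8.53985433e-02]), 'dq': array([-0.00098368, -0.0020111 , -0.00267226, -0.00070637, -0.00073703,
       -0.00058184]), 'joint_torque': array([ 3.63948211e-04, -5.61344755e+01, -4.93093264e+01,  7.69571029e-02,
        2.91486183e-02, -4.92789263e-05]), 'tool_pos': array([0.23509137, 0.55180376, 0.40379532]), 'orientation': array([-6.28388949e-01, -3.07761619e+00,  2.49362293e-03]), 'force': array([-0.61410881,  0.18098358, -0.32066242]), 'wrist_torque': array([-0.0140919 , -0.00194353, -0.04104745]), 'gripper_force': 0.0, 'opening': 0.09316502467162349}
```

View pics/top.png

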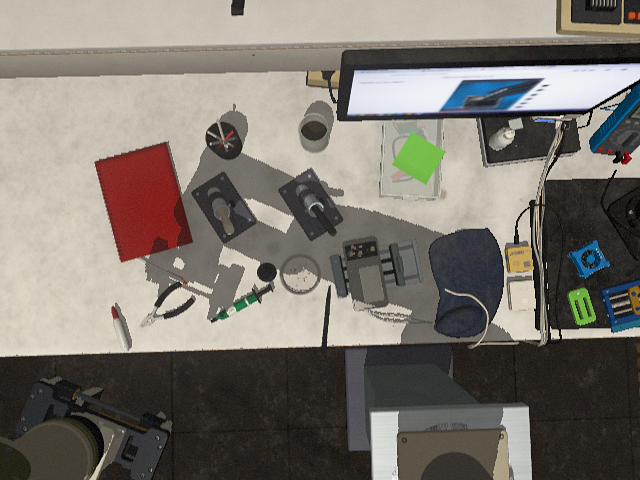

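View pics/scene.png

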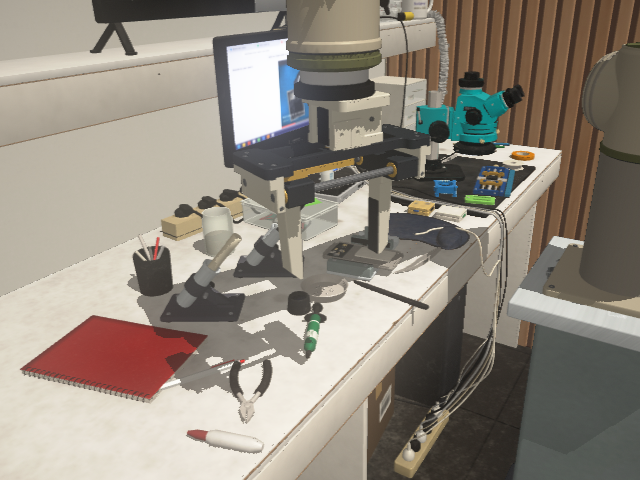

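The top view shows the holder around (375,270), with the board end pointing up in the image (+x). The white pen is in the left stand (222,208) and the black one in the right stand (310,205). Next I'll zoom in and measure.

Run:
```python
from h import *
z=np.load('top.npz'); im,d=z['im'],z['d']; p=P('top')
a=cv2.resize(im[225:315,320:440],None,fx=6,fy=6,interpolation=cv2.INTER_NEAREST)
C=cloud(p,d)
b=cv2.resize(im[165:255,185:265],None,fx=5,fy=5,interpolation=cv2.INTER_NEAREST)
cv2.imwrite('pics/c1.png',a); cv2.imwrite('pics/c2.png',b)
print('desk z',np.median(C[290:310,200:210,2]))
# height map holder
np.set_printoptions(linewidth=250)
print((C[228:312:4,324:436:4,2]*1000).round().astype(int))
print((C[168:252:4,186:262:4,2]*1000).round().astype(int))
```

```text
desk z 0.00027883085773411365
[[ 12 141 147  -2   2  -1   4  -5  -1   0 998   2   1   0   1  -1  -1   0  -1  -2  -3  -4  -1   1   0  -1  -4  -1]
 [ 10 139 146 143   2   1  -1   0   0  -3  -3  -1  -4   0   1   2   0  -1  -2   2   3   3   0  -2   0   1   1   0]
 [  1   1 145  -4   1   0   1  -1  -3  -1  -3  -3  -1   0  -4  -1   1  -3   0  -1  -1   0  -1  -1   3   1   1   1]
 [  1   1  -3   0  -1   2  -2  24  24  19  18  22  22  23  -1  -1  -1   3  -1  -3  -1   2  15  -1  -1  -2  -1  -1]
 [  3   0  -5  -4  -1  21  24  20  22  22  24  24  22  19  -1  -1  -2  23  28   9   5   8  17  17  -2  -1   0   5]
 [  1   2   0  -1   1  21  21  23  22  24  24  24  26  22   7   6   9  24  26  14  14  12  10  15   1  -3   1  -2]
 [  1   0  -1   1   2  26  23  24  20  23  23  22  26  22  18  15  13  25  24   8   9   5   8  19   0  -2   4  -1]
 [ -3   1  26  25  27  19  24  25  23  22  26  25  26  20   4   7   5  25  28   8   7   7   6  16   2  -1   0   1]
 [ -2   1  28  24  24  14  23  20  21  21  20  20  19  21  23  16  12  26  28  45   7   9  10  19  -1   2  -1   0]
 [ -1  -2  25  27  28  10  19  21  
[... 2305 characters left out ...]
 1  -2   3   9  11  10  74 104 103  33  18  14   9  13  11  -4   0]
 [ 12   2   3  -1   4  -1   9  14  13 109 117  28  20  18   7  13  13  11   2]
 [ 11  -1   1   1  -4  -1  -1  11  10  11 129 126  17  15  10  11  15   6  -1]
 [ 10   1   1  -1  -1   0   1  10  13  10 137 132  16  18  10  12  -1  -4   1]
 [ 10   4   2   1   0   0   1   1  13  15 132 998  12  10   7  -3   2   1  -3]
 [ 11  10   2   2   0   2   2   0   8  10  13  11  11   2  -1   1  -2   1   1]
 [ 11  12  -3   4   1  -2   0   1   0  11   9   7   4   0   1  -1  -1   6   0]
 [ 11   2   1  -5  -2  -1  -1  -3  -1  -2  -3   0   0  -1  -1   1  -2  -1  -1]
 [  0  -2  -1   0   0   1   2  -2  -3   1  -1  -1   0   0  -1  -1   1  -1  -3]]
```

View pics/c1.png

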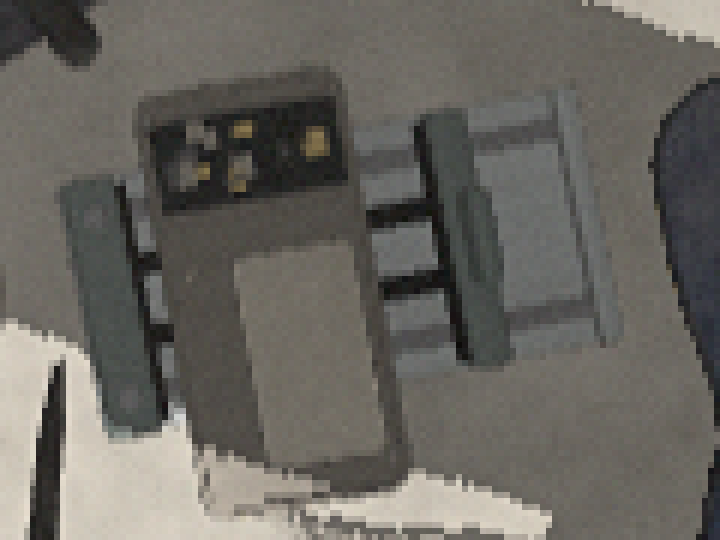

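View pics/c2.png

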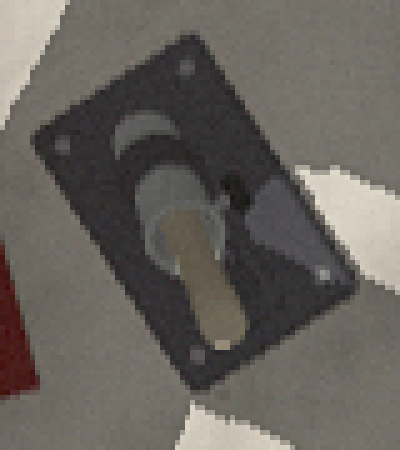

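The fixed jaw is on the image left (world +y side) and the tab is at crop (482,235). The phone is slightly askew, with its board at the image top. The left stand holds the white pen, its handle leaning down-right in the image. Now the numbers.

```bash
cat > m.py <<'E'
from h import *
z=np.load('top.npz'); im,d=z['im'],z['d']; p=P('top'); C=cloud(p,d)
def rect(u0,u1,v0,v1,zl,zh):
    S=C[v0:v1,u0:u1].reshape(-1,3); return S[(S[:,2]>zl)&(S[:,2]<zh)]
E
python3 - <<'E'
from m import *
f=lambda x,y,zz:onplane(p,320+x/6,225+y/6,zz)[:2].round(4)
# jaw outlines
print('fixed jaw corners',f(60,185,.027),f(112,178,.027),f(108,438,.027),f(165,425,.027))
print('slide jaw corners',f(418,115,.027),f(465,108,.027),f(462,362,.027),f(510,355,.027))
print('bar',f(560,95,.018),f(605,345,.018))
print('phone corners',f(138,100,.024),f(338,68,.024),f(408,488,.024))
print('board corners',f(148,122,.022),f(338,95,.022),f(350,182,.022),f(165,213,.022))
T=rect(385,415,245,290,.037,.06); print('tab',len(T),np.median(T,0),T.min(0),T.max(0))
Pn=rect(212,242,180,240,.088,.16); c=Pn.mean(0); u,s,vt=np.linalg.svd(Pn-c); a=vt[0]; a*=-np.sign(a[2])
print('pen',len(Pn),c,a,'az',np.degrees(np.arctan2(a[1],a[0])),'slope',np.degrees(np.arcsin(a[2])), Pn[(Pn[:,2]>.125)].mean(0),Pn[:,2].max())
g=lambda x,y,zz:onplane(p,185+x/5,165+y/5,zz)[:2].round(4)
print('stand corners',g(35,135,.012),g(192,34,.012),g(358,290,.012),g(198,390,.012))
E
```

```text
fixed jaw corners [0.46   0.2311] [0.4618 0.2141] [0.3773 0.2179] [0.3809 0.1992]
slide jaw corners [0.4796 0.1132] [0.4815 0.0977] [0.3986 0.1016] [0.4004 0.0858]
bar [0.4853 0.0647] [0.4024 0.0528]
phone corners [0.4873 0.2047] [0.4959 0.1386] [0.3579 0.1202]
board corners [0.48   0.2015] [0.4871 0.1387] [0.4584 0.1357] [0.45   0.1968]
tab 78 [0.43917328 0.09760613 0.04738983] [0.42459655 0.09098196 0.03724123] [0.45380114 0.1027481  0.05188321]
pen 229 [0.52601438 0.41756344 0.11539415] [ 0.62821037  0.38193385 -0.67784827] az 31.2983992600998 slope -42.6757268765491 [0.51116225 0.40890196 0.13186874] 0.13878041131754737
stand corners [0.5955 0.5025] [0.6345 0.4392] [0.5299 0.3752] [0.4918 0.4396]
```

```bash
cat >> h.py <<'E'
def down(az,tilt=0): # tool y at azimuth az (deg), z down, then turned by tilt (deg) about tool y
    a=np.radians(az); y=np.array([np.cos(a),np.sin(a),0]); z=np.array([0,0,-1.]); x=np.cross(y,z)
    return R.from_matrix(np.stack([x,y,z],1))*R.from_rotvec([0,np.radians(tilt),0])
def go(pos,Rt,s=None):
    s=s or read_state(); R0=R.from_rotvec(s['orientation'])
    sh=R0.inv().apply(np.array(pos)-s['tool_pos']); rv=(R0.inv()*Rt).as_rotvec()
    print('shift',sh.round(4),'turn',rv.round(4),'t',s['t'])
E
python3 - <<'E'
from h import *
Rt=down(8.8)
go([.4427,.0739,.32],Rt); go([.4427,.0739,.217],Rt)
E
```

```text
shift [-0.3784 -0.3581  0.0843] turn [-1.6000e-03  7.0000e-04  1.0144e+00] t 0.1
shift [-0.3784 -0.358   0.1873] turn [-1.6000e-03  7.0000e-04  1.0144e+00] t 0.1
```

Emit:
{"name": "carry_out", "arguments": {
  "targets": [
    {"hand": 0,"x": -0.378,"y": -0.358,"z": 0.084,"ax": 0,"ay": 0,"az": 1.0144},
    {"hand": 0,"x": -0.378,"y": -0.358,"z": 0.084,"ax": 0,"ay": 0,"az": 1.0144},
    {"hand": 0,"x": -0.378,"y": -0.358,"z": 0.084,"ax": 0,"ay": 0,"az": 1.0144},
    {"hand": 0,"x": -0.378,"y": -0.358,"z": 0.084,"ax": 0,"ay": 0,"az": 1.0144},
    {"hand": 0,"x": -0.378,"y": -0.358,"z": 0.084,"ax": 0,"ay": 0,"az": 1.0144},
    {"hand": 0,"x": -0.378,"y": -0.358,"z": 0.084,"ax": 0,"ay": 0,"az": 1.0144},
    {"hand": 0,"x": -0.378,"y": -0.358,"z": 0.084,"ax": 0,"ay": 0,"az": 1.0144},
    {"hand": 0,"x": -0.378,"y": -0.358,"z": 0.084,"ax": 0,"ay": 0,"az": 1.0144}
  ]
}}

```text
t: 1.1
tool_pos: [0.4321, 0.0973, 0.3247]
orientation: [2.044, 2.385, 0.0]
force: [0.9, 0.6, -0.5]
opening: 0.0177
gripper_force: 0.0
```

Emit:
{"name": "carry_out", "arguments": {
  "targets": [
    {"hand": 0,"x": -0.378,"y": -0.358,"z": 0.084,"ax": 0,"ay": 0,"az": 0}
  ]
}}

```text
t: 1.23
tool_pos: [0.3978, 0.0461, 0.3134]
orientation: [-2.045, -2.382, 0.004]
force: [0.3, -1.0, 0.7]
opening: 0.0079
gripper_force: 0.0
```

The second call was a slip: its shift was applied from the new pose. It only cost one row in free air. Next a close look with the wrist camera.

Run:
```python
from h import *
s=read_state(); p=P('wrist'); im,d=read_camera('wrist'); cv2.imwrite('pics/w1.png',im); np.savez('w1.npz',im=im,d=d)
C=cloud(p,d)
m=(C[...,2]>.038)&(C[...,2]<.056)&(abs(C[...,0]-.44)<.05)&(abs(C[...,1]-.098)<.04)
T=C[m]; print(len(T)); 
if len(T): print(np.median(T,0),T.min(0),T.max(0))
Rt=down(8.8)
go([.4427,.0739,.217],Rt)
```

```text
545
[0.43972336 0.09675711 0.04841422] [0.42512007 0.08943211 0.03816815] [0.45675948 0.10210803 0.05095327]
shift [0.0233 0.0556 0.0922] turn [-0.0119  0.0015 -0.0023] t 1.275
```

View pics/w1.png

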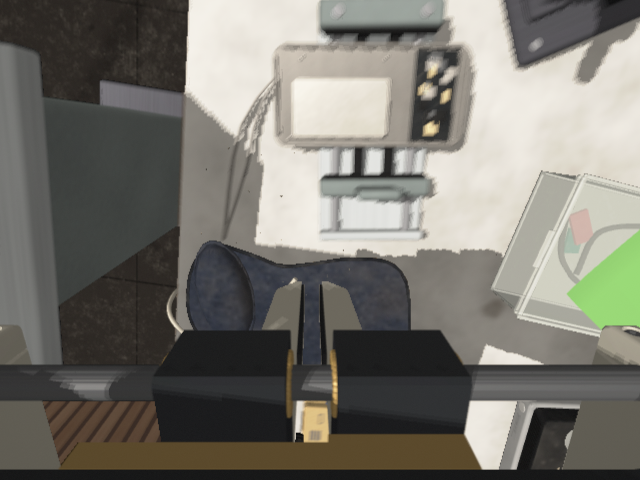

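The wrist view shows the tab at (380,190), the end bar at (372,235) and the phone at (370,95), with the closed fingers at (310,300). This matches the top measurement, so I'll go behind the tab and descend.

Emit:
{"name": "carry_out", "arguments": {
  "targets": [
    {"hand": 0,"x": 0.021,"y": 0.0556,"z": 0,"ax": 0,"ay": 0,"az": 0},
    {"hand": 0,"x": 0.021,"y": 0.0556,"z": 0.01,"ax": -0.01,"ay": 0,"az": 0},
    {"hand": 0,"x": 0.021,"y": 0.0556,"z": 0.06,"ax": -0.01,"ay": 0,"az": 0},
    {"hand": 0,"x": 0.021,"y": 0.0556,"z": 0.092,"ax": -0.01,"ay": 0,"az": 0},
    {"hand": 0,"x": 0.021,"y": 0.0556,"z": 0.092,"ax": -0.01,"ay": 0,"az": 0},
    {"hand": 0,"x": 0.021,"y": 0.0556,"z": 0.092,"ax": -0.01,"ay": 0,"az": 0}
  ]
}}

```text
t: 2.02
tool_pos: [0.4489, 0.0778, 0.2245]
orientation: [2.039, 2.38, 0.013]
force: [-0.8, 0.3, 0.9]
opening: 0.0004
gripper_force: 0.0
```

Run:
```python
from h import *
s=read_state(); print(s['tool_pos'],s['force'])
yh=np.array([-.153,.988]); print('behind tab',(s['tool_pos'][:2]-[.4395,.097])@yh)
go([.4427,.0739,.217],down(8.8),s)
```

```text
[0.44886497 0.07780606 0.2244913 ] [-0.81302661  0.28547199  0.92633308]
behind tab -0.02039645124158556
shift [-0.0029 -0.0068  0.0074] turn [0.0114 0.0002 0.0002] t 2.025
```

Emit:
{"name": "carry_out", "arguments": {
  "targets": [
    {"hand": 0,"x": 0.0,"y": -0.006,"z": 0.007,"ax": 0.011,"ay": 0,"az": 0},
    {"hand": 0,"x": 0.006,"y": -0.006,"z": 0.007,"ax": 0.011,"ay": 0,"az": 0},
    {"hand": 0,"x": 0.01,"y": -0.006,"z": 0.007,"ax": 0.011,"ay": 0,"az": 0},
    {"hand": 0,"x": 0.014,"y": -0.006,"z": 0.007,"ax": 0.011,"ay": 0,"az": 0},
    {"hand": 0,"x": 0.018,"y": -0.006,"z": 0.007,"ax": 0.011,"ay": 0,"az": 0},
    {"hand": 0,"x": 0.022,"y": -0.006,"z": 0.007,"ax": 0.011,"ay": 0,"az": 0},
    {"hand": 0,"x": 0.022,"y": -0.006,"z": 0.007,"ax": 0.011,"ay": 0,"az": 0}
  ]
}}

```text
t: 2.9
tool_pos: [0.4393, 0.0991, 0.2162]
orientation: [-2.044, -2.385, -0.0]
force: [-0.7, 0.9, -1.0]
opening: 0.0003
gripper_force: 0.0
```

```bash
cat > jaw.py <<'E'
from h import *
s=read_state(); print(s['tool_pos'],s['force'])
yh=np.array([-.153,.988]); print('tool vs tab start',(s['tool_pos'][:2]-[.4395,.097])@yh)
p=P('wrist'); im,d=read_camera('wrist'); C=cloud(p,d); cv2.imwrite('pics/w_last.png',im)
m=(C[...,2]>.040)&(C[...,2]<.052)&(abs(C[...,0]-.437)<.03)&(C[...,1]>.085)&(C[...,1]<.15)
T=C[m]; print(len(T)); 
if len(T): print('tab',np.median(T,0),'travel',np.percentile((T[:,:2]-[.4395,.097])@yh,[10,50,90]))
E
python3 jaw.py
```

```text
[0.43933963 0.0990505  0.21615901] [-0.74545368  0.86631468 -1.03496974]
tool vs tab start 0.0020504348940304454
1720
tab [0.43838489 0.11349072 0.04836067] travel [0.01127197 0.01670976 0.01966512]
```

Emit:
{"name": "carry_out", "arguments": {
  "targets": [
    {"hand": 0,"x": 0.004,"y": 0,"z": 0},
    {"hand": 0,"x": 0.008,"y": 0,"z": 0},
    {"hand": 0,"x": 0.01,"y": 0,"z": 0},
    {"hand": 0,"x": 0.01,"y": 0,"z": 0}
  ]
}}

```text
schema error: expected keys hand, x, y, z, ax, ay, az
```

```bash
python3 jaw.py
```

```text
[0.43933955 0.09892906 0.21610663] [ 0.00776366  0.08328239 -0.48379184]
tool vs tab start 0.0019304605635431689
1726
tab [0.43836275 0.1134961  0.04838573] travel [0.01119556 0.01670205 0.01968091]
```

View pics/w_last.png

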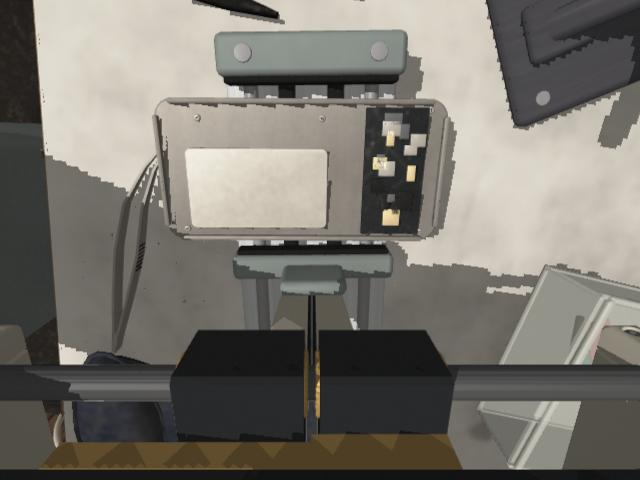

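The jaw's rubber (y≈250) is almost on the phone's side, and a gap remains between the phone and the fixed jaw (y≈85–98). I'll keep pushing.

Emit:
{"name": "carry_out", "arguments": {
  "targets": [
    {"hand": 0,"x": 0.004,"y": 0,"z": 0,"ax": 0,"ay": 0,"az": 0},
    {"hand": 0,"x": 0.008,"y": 0,"z": 0,"ax": 0,"ay": 0,"az": 0},
    {"hand": 0,"x": 0.01,"y": 0,"z": 0,"ax": 0,"ay": 0,"az": 0},
    {"hand": 0,"x": 0.01,"y": 0,"z": 0,"ax": 0,"ay": 0,"az": 0}
  ]
}}

```text
t: 3.5
tool_pos: [0.4377, 0.1087, 0.2161]
orientation: [-2.044, -2.385, 0.001]
force: [1.7, -2.1, -0.7]
opening: 0.0006
gripper_force: 0.8
```

Emit:
{"name": "carry_out", "arguments": {
  "targets": [
    {"hand": 0,"x": 0.001,"y": 0,"z": 0,"ax": 0,"ay": 0,"az": 0},
    {"hand": 0,"x": 0.0015,"y": 0,"z": 0,"ax": 0,"ay": 0,"az": 0}
  ]
}}

```text
t: 3.75
tool_pos: [0.4376, 0.1097, 0.2161]
orientation: [2.044, 2.385, -0.002]
force: [1.1, -6.3, 0.8]
opening: 0.0006
gripper_force: 3.3
```

Emit:
{"name": "carry_out", "arguments": {
  "targets": [
    {"hand": 0,"x": 0.001,"y": 0,"z": 0,"ax": 0,"ay": 0,"az": 0},
    {"hand": 0,"x": 0.0015,"y": 0,"z": 0,"ax": 0,"ay": 0,"az": 0}
  ]
}}

```text
t: 4.0
tool_pos: [0.4375, 0.1103, 0.2161]
orientation: [2.043, 2.384, -0.005]
force: [2.0, -13.8, -0.2]
opening: 0.0006
gripper_force: 7.1
```

```bash
python3 jaw.py
```

```text
[0.43751809 0.11028408 0.216135  ] [  2.01389765 -13.81079129  -0.24478968]
tool vs tab start 0.013427903549985154
1685
tab [0.43665392 0.12391267 0.0484594 ] travel [0.02209952 0.02726845 0.03000165]
```

Emit:
{"name": "carry_out", "arguments": {
  "targets": [
    {"hand": 0,"x": 0.001,"y": 0,"z": 0,"ax": 0,"ay": 0,"az": 0},
    {"hand": 0,"x": 0.001,"y": 0,"z": 0,"ax": 0,"ay": 0,"az": 0}
  ]
}}

```text
t: 4.3
tool_pos: [0.4375, 0.1106, 0.2162]
orientation: [2.042, 2.383, -0.006]
force: [2.4, -17.6, 0.9]
opening: 0.0004
gripper_force: 8.8
```

```bash
python3 jaw.py; cp pics/w_last.png pics/w3.png
```

```text
[0.4374892  0.11062945 0.21616776] [  2.36378266 -17.60398382   0.94506756]
tool vs tab start 0.013773551872943386
1674
tab [0.43662144 0.12390822 0.04841281] travel [0.022119   0.02728866 0.03006284]
```

View pics/w3.png

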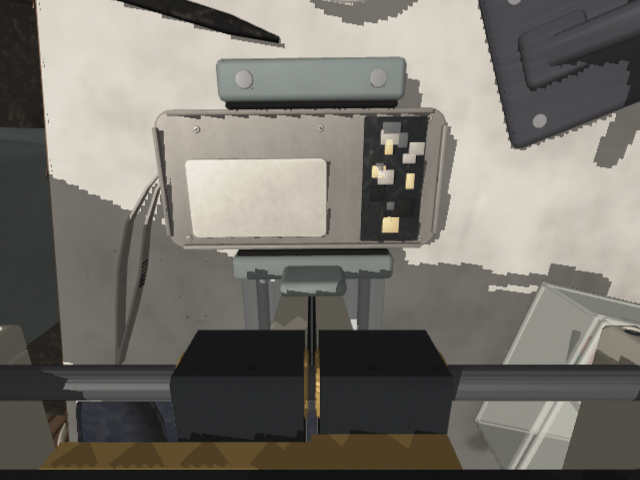

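The jaw is home: the phone sits square between the two rubbers (y≈105 and y≈250) with 17 N of resistance. I'll measure the board from this view, then back off and lift.

Run:
```python
from h import *
p=P('wrist'); im,d=read_camera('wrist'); np.savez('w3.npz',im=im,d=d); C=cloud(p,d)
g=im.max(2); roi=np.zeros(g.shape,bool); roi[105:250,350:436]=1
m=((g<70)&roi).astype(np.uint8); m=cv2.morphologyEx(m,cv2.MORPH_CLOSE,np.ones((15,15)))
c=max(cv2.findContours(m,0,2)[0],key=cv2.contourArea); r=cv2.minAreaRect(c); print(r)
box=cv2.boxPoints(r); B=np.array([onplane(p,u,v,.022) for u,v in box]); print(B.round(4)[:,:2],B.mean(0)); print('sides',np.linalg.norm(B[0]-B[1]),np.linalg.norm(B[1]-B[2]))
# phone via outline px corners (top rim z .024)
Q=np.array([onplane(p,*q,.024) for q in [(158,112),(446,112),(434,247),(178,247)]]);print(Q.round(4))
S=C[(C[...,2]>.017)&(C[...,2]<.026)&(C[...,0]>.34)&(C[...,0]<.51)&(C[...,1]>.12)&(C[...,1]<.225)]
r2=cv2.minAreaRect(S[:,:2].astype(np.float32)*1000); print(r2)
```

```text
((388.5, 177.0), (144.0, 77.0), 90.0)
[[0.4412 0.2076]
 [0.4771 0.2132]
 [0.4953 0.1433]
 [0.4546 0.137 ]] [0.46707413 0.17529664 0.022     ]
sides 0.03631479473606747 0.07217280878143718
[[0.3526 0.1907 0.024 ]
 [0.4861 0.2113 0.024 ]
 [0.4979 0.1456 0.024 ]
 [0.3643 0.1248 0.024 ]]
((422.92620849609375, 171.5092315673828), (142.7751007080078, 106.20999908447266), 7.579960823059082)
```

Emit:
{"name": "carry_out", "arguments": {
  "targets": [
    {"hand": 0,"x": -0.015,"y": 0,"z": 0,"ax": 0,"ay": 0,"az": 0},
    {"hand": 0,"x": -0.015,"y": 0,"z": 0,"ax": 0,"ay": 0,"az": 0},
    {"hand": 60,"x": -0.015,"y": 0,"z": -0.06,"ax": 0,"ay": 0,"az": 0},
    {"hand": 60,"x": -0.015,"y": 0,"z": -0.12,"ax": 0,"ay": 0,"az": 0},
    {"hand": 60,"x": -0.015,"y": 0,"z": -0.15,"ax": 0,"ay": 0,"az": 0},
    {"hand": 60,"x": -0.015,"y": 0,"z": -0.15,"ax": 0,"ay": 0,"az": 0}
  ]
}}

```text
t: 5.15
tool_pos: [0.4404, 0.0981, 0.3693]
orientation: [2.042, 2.383, 0.006]
force: [-0.6, -0.0, -1.2]
opening: 0.036
gripper_force: 0.0
```

Run:
```python
from h import *
s=read_state(); print(s['tool_pos'],s['opening'],s['q'])
Rt=down(121.4)
go([.5228,.4146,.40],Rt,s)
go([.5228-.05*.854,.4146-.05*.521,.40],Rt,s)
go([.5228,.4146,.114+.167],Rt,s)
```

```text
[0.44039093 0.09813471 0.36926337] 0.03600350459337022 [ 1.05197273e-01 -2.68259333e-01  1.93325668e+00  7.86057557e-04
  1.47168376e+00 -4.86284401e-02]
shift [ 0.3001  0.1301 -0.0299] turn [ 0.0038  0.0045 -1.9651] t 5.15
shift [ 0.2809  0.0839 -0.0302] turn [ 0.0038  0.0045 -1.9651] t 5.15
shift [0.3001 0.1295 0.0891] turn [ 0.0038  0.0045 -1.9651] t 5.15
```

Emit:
{"name": "carry_out", "arguments": {
  "targets": [
    {"hand": 70,"x": 0.06,"y": 0.02,"z": -0.03,"ax": 0,"ay": 0,"az": -0.18},
    {"hand": 70,"x": 0.11,"y": 0.05,"z": -0.03,"ax": 0,"ay": 0,"az": -0.36},
    {"hand": 70,"x": 0.16,"y": 0.07,"z": -0.03,"ax": 0,"ay": 0,"az": -0.54},
    {"hand": 70,"x": 0.21,"y": 0.09,"z": -0.03,"ax": 0,"ay": 0,"az": -0.72},
    {"hand": 70,"x": 0.26,"y": 0.11,"z": -0.03,"ax": 0,"ay": 0,"az": -0.9},
    {"hand": 70,"x": 0.3,"y": 0.13,"z": -0.03,"ax": 0,"ay": 0,"az": -1.08},
    {"hand": 70,"x": 0.3,"y": 0.13,"z": -0.03,"ax": 0,"ay": 0,"az": -1.26},
    {"hand": 70,"x": 0.3,"y": 0.13,"z": -0.03,"ax": 0,"ay": 0,"az": -1.44}
  ]
}}

```text
t: 6.15
tool_pos: [0.5215, 0.4149, 0.3925]
orientation: [0.047, -3.136, 0.003]
force: [0.7, -0.2, 0.3]
opening: 0.0648
gripper_force: 0.0
```

Run:
```python
from h import *
s=read_state(); print(s['tool_pos'],s['opening'],s['q'])
go([.5228,.4146,.40],down(121.4),s)
```

```text
[0.52154879 0.41493359 0.39252148] 0.06484945685023583 [ 5.94856247e-01  3.17391805e-01  1.29559912e+00  9.90897775e-04
  1.53390579e+00 -1.00594108e+00]
shift [-0.0012 -0.0004 -0.0075] turn [-0.0007 -0.0054 -0.5181] t 6.15
```

Emit:
{"name": "carry_out", "arguments": {
  "targets": [
    {"hand": 60,"x": 0,"y": 0,"z": -0.007,"ax": 0,"ay": 0,"az": -0.52},
    {"hand": 60,"x": 0,"y": 0,"z": -0.007,"ax": 0,"ay": 0,"az": -0.52},
    {"hand": 60,"x": 0,"y": 0,"z": -0.007,"ax": 0,"ay": 0,"az": -0.52},
    {"hand": 60,"x": 0,"y": 0,"z": -0.007,"ax": 0,"ay": 0,"az": -0.52},
    {"hand": 60,"x": 0,"y": 0,"z": -0.007,"ax": 0,"ay": 0,"az": -0.52}
  ]
}}

```text
t: 6.78
tool_pos: [0.5219, 0.414, 0.4016]
orientation: [0.837, -3.025, 0.0]
force: [0.9, -0.4, 0.5]
opening: 0.0558
gripper_force: 0.0
```

Run:
```python
from h import *
s=read_state(); p=P('wrist'); im,d=read_camera('wrist'); cv2.imwrite('pics/w4.png',im); C=cloud(p,d); np.savez('w4.npz',im=im,d=d)
print('expected px: mouth',pix(p,[.5458,.4287,.082]),'end',pix(p,[.506,.404,.135]))
m=(C[...,2]>.090)&(C[...,2]<.15)&(abs(C[...,0]-.523)<.05)&(abs(C[...,1]-.4146)<.04)
T=C[m]; print(len(T)); c=T.mean(0); a=np.linalg.svd(T-c)[2][0]; print(c,a,np.degrees(np.arctan2(a[1],a[0])),T[:,2].max())
h=np.array([.8536,.521]); n=np.array([-.521,.8536])
for lo in np.arange(.09,.14,.01):
    U=T[(T[:,2]>lo)&(T[:,2]<lo+.01),:2]-[.5458,.4287]
    if len(U): print(lo+.005,len(U),'along',np.median(U@h).round(4),'lat',np.percentile(U@n,[5,50,95]).round(4))
go([.5228,.4146,.114+.167],down(121.4),s)
```

```text
expected px: mouth (np.float64(311.81737276787584), np.float64(259.8158651278155)) end (np.float64(310.93185688317703), np.float64(225.28643904167055))
831
[0.52196611 0.41436928 0.12086156] [ 0.6345876   0.38684987 -0.66906334] 31.36683187510741 0.1388790705736896
0.095 129 along -0.0012 lat [-0.0063  0.0001  0.0069]
0.105 91 along -0.0127 lat [-0.0064  0.0002  0.0063]
0.11499999999999999 89 along -0.0209 lat [-0.0063  0.0003  0.0068]
0.12499999999999999 160 along -0.0311 lat [-0.0066  0.0003  0.0073]
0.13499999999999998 362 along -0.041 lat [-0.0064  0.0004  0.0071]
shift [-0.0014 -0.      0.1206] turn [ 0.0005 -0.0028 -0.0084] t 6.775
```

View pics/w4.png

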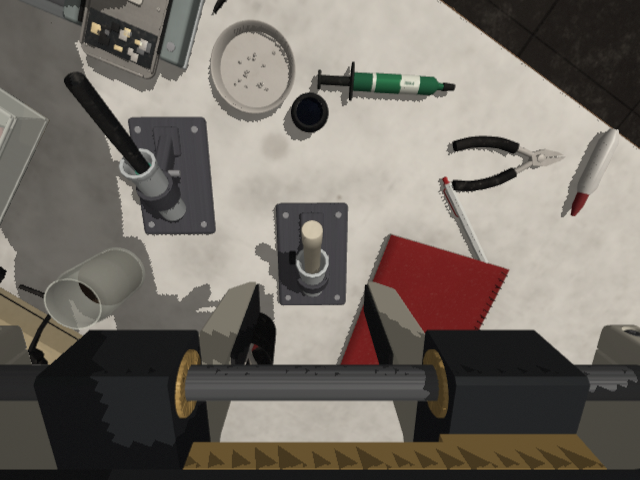

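The white pen (312,245) lies between the fingers, with a lateral error under 1 mm. I'll descend and grip.

Emit:
{"name": "carry_out", "arguments": {
  "targets": [
    {"hand": 60,"x": -0.0015,"y": 0,"z": 0.05,"ax": 0,"ay": 0,"az": -0.008},
    {"hand": 60,"x": -0.0015,"y": 0,"z": 0.1,"ax": 0,"ay": 0,"az": -0.008},
    {"hand": 60,"x": -0.0015,"y": 0,"z": 0.12,"ax": 0,"ay": 0,"az": -0.008},
    {"hand": 60,"x": -0.0015,"y": 0,"z": 0.12,"ax": 0,"ay": 0,"az": -0.008},
    {"hand": 40,"x": -0.0015,"y": 0,"z": 0.12,"ax": 0,"ay": 0,"az": -0.008},
    {"hand": 25,"x": -0.0015,"y": 0,"z": 0.12,"ax": 0,"ay": 0,"az": -0.008}
  ],
  "newtons": 15
}}

```text
t: 7.58
tool_pos: [0.5242, 0.4153, 0.2858]
orientation: [-0.853, 3.02, 0.002]
force: [0.3, 0.2, -0.4]
opening: 0.0403
gripper_force: 0.0
```

Emit:
{"name": "carry_out", "arguments": {
  "targets": [
    {"hand": 0,"x": 0,"y": 0,"z": 0,"ax": 0,"ay": 0,"az": 0},
    {"hand": 0,"x": 0,"y": 0,"z": 0,"ax": 0,"ay": 0,"az": 0},
    {"hand": 0,"x": 0,"y": 0,"z": 0,"ax": 0,"ay": 0,"az": 0},
    {"hand": 0,"x": 0,"y": 0,"z": 0,"ax": 0,"ay": 0,"az": 0}
  ],
  "newtons": 15
}}

```text
t: 8.07
tool_pos: [0.5234, 0.4148, 0.2832]
orientation: [0.854, -3.022, -0.0]
force: [-0.8, -0.4, 3.4]
opening: 0.0138
gripper_force: 15.0
```

Run:
```python
from h import *
s=read_state(); print(s['tool_pos'],s['opening'],s['gripper_force'],s['force'],s['orientation'])
a=np.array([.8536*np.cos(np.radians(50)),.521*np.cos(np.radians(50)),-np.sin(np.radians(50))])
R0=R.from_rotvec(s['orientation'])
print('pen axis in tool',R0.inv().apply(a),'out 85mm',R0.inv().apply(-.09*a).round(4), 'force tool',R0.inv().apply(s['force']))
```

```text
[0.52338208 0.41475468 0.28319414] 0.013837948066932854 15.000232458114624 [-0.80790141 -0.40707157  3.39101489] [ 8.54125622e-01 -3.02246675e+00 -3.43626603e-04]
pen axis in tool [-0.64332262 -0.00213346  0.76561219] out 85mm [ 0.0579  0.0002 -0.0689] force tool [ 0.90373957  0.07739586 -3.39037736]
```

Emit:
{"name": "carry_out", "arguments": {
  "targets": [
    {"hand": 0,"x": 0.0064,"y": 0,"z": -0.0077,"ax": 0,"ay": 0,"az": 0},
    {"hand": 0,"x": 0.0145,"y": 0,"z": -0.0172,"ax": 0,"ay": 0,"az": 0},
    {"hand": 0,"x": 0.0225,"y": 0,"z": -0.0268,"ax": 0,"ay": 0,"az": 0},
    {"hand": 0,"x": 0.0305,"y": 0,"z": -0.0364,"ax": 0,"ay": 0,"az": 0},
    {"hand": 0,"x": 0.0386,"y": 0,"z": -0.046,"ax": 0,"ay": 0,"az": 0},
    {"hand": 0,"x": 0.0466,"y": 0,"z": -0.0555,"ax": 0,"ay": 0,"az": 0},
    {"hand": 0,"x": 0.0579,"y": 0,"z": -0.0689,"ax": 0,"ay": 0,"az": 0},
    {"hand": 0,"x": 0.0643,"y": 0,"z": -0.0766,"ax": 0,"ay": 0,"az": 0}
  ],
  "newtons": 15
}}

```text
t: 9.07
tool_pos: [0.4682, 0.3809, 0.3607]
orientation: [0.854, -3.023, -0.001]
force: [-0.2, -0.6, -0.2]
opening: 0.0142
gripper_force: 15.0
```

Emit:
{"name": "carry_out", "arguments": {
  "targets": [
    {"hand": 0,"x": 0.01,"y": 0,"z": -0.04,"ax": 0,"ay": 0,"az": 0},
    {"hand": 0,"x": 0.01,"y": 0,"z": -0.08,"ax": 0,"ay": 0,"az": 0},
    {"hand": 0,"x": 0.01,"y": 0,"z": -0.08,"ax": 0,"ay": 0,"az": 0}
  ]
}}

```text
t: 9.45
tool_pos: [0.4606, 0.3762, 0.4445]
orientation: [-0.853, 3.017, 0.004]
force: [0.5, 0.6, -0.2]
opening: 0.014
gripper_force: 15.0
```

Run:
```python
from h import *
s=read_state(); print(s['tool_pos'],s['opening'],s['gripper_force'],s['force'],s['q'])
h=np.array([.8536,.521]); c=np.cos(np.radians(50))
for cam in ['wrist','scene']:
    p=P(cam); im,d=read_camera(cam); cv2.imwrite(f'pics/{cam}5.png',im); np.savez(f'{cam}5.npz',im=im,d=d)
    g=s['tool_pos']+R.from_rotvec(s['orientation']).apply([0,0,.167]); a=np.array([h[0]*c,h[1]*c,-np.sin(np.radians(50))])
    print(cam,[tuple(np.round(pix(p,g+k*a))) for k in (-.025,0,.06,.12)],g)
    if cam=='wrist': a_=im
    else: cv2.imwrite('pics/both5.png',np.hstack([a_,im])[:, :])
im2=cv2.imread('pics/both5.png'); cv2.imwrite('pics/both5.png',cv2.resize(im2,(800,300),interpolation=cv2.INTER_AREA))
go([.46,.175,.40],down(110,40),s); 
go([.46,.175,.40],down(110,0),s)
```

```text
[0.46060062 0.37618293 0.44447137] 0.014045805605788891 14.999930262565613 [ 0.50340933  0.64480084 -0.21825853] [ 5.98511824e-01  9.93174064e-02  1.44974170e+00  4.40454920e-04
  1.58585853e+00 -1.52311181e+00]
wrist [(np.float64(312.0), np.float64(303.0)), (np.float64(312.0), np.float64(314.0)), (np.float64(312.0), np.float64(331.0)), (np.float64(311.0), np.float64(342.0))] [0.46148013 0.37687174 0.27747511]
scene [(np.float64(276.0), np.float64(130.0)), (np.float64(266.0), np.float64(144.0)), (np.float64(242.0), np.float64(174.0)), (np.float64(219.0), np.float64(204.0))] [0.46148013 0.37687174 0.27747511]
shift [ 0.1061 -0.1711  0.0436] turn [-0.0691  0.7023  0.1941] t 9.45
shift [ 0.1061 -0.1711  0.0436] turn [0.0014 0.0065 0.2018] t 9.45
```

View pics/both5.png

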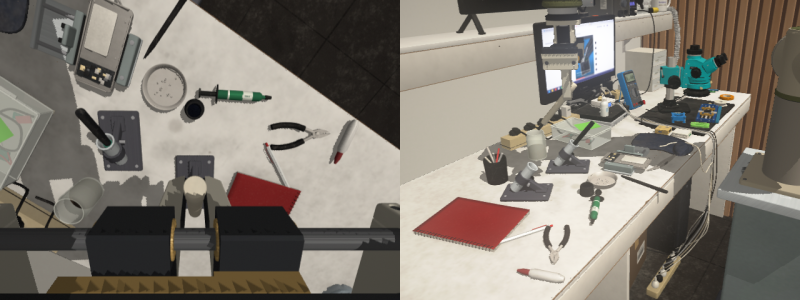

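The pen is out of its stand and held at wrist (387,370) in full-scale pixels. The other things stand where they were. Before choosing the yaw of the tilted hand I'll check the clearance to the monitor.

Run:
```python
from m import *
S=rect(330,640,40,125,.05,.7); S=S[S[:,1]<.35]
print(len(S), S.min(0), np.percentile(S,[1,5,50],axis=0))
for zl in np.arange(.05,.6,.1):
    U=S[(S[:,2]>zl)&(S[:,2]<zl+.1)]
    if len(U): print(zl.round(2),len(U),'xmin',np.percentile(U[:,0],1).round(3),'ymax',np.percentile(U[:,1],99).round(3))
from h import read_state
s=read_state()
for az in (110,121.4,140):
    Rt=down(az,40); g=np.array([.472,.175,.235]); t=g-Rt.apply([0,0,.167]); print(az,t); go(t,Rt,s)
```

```text
24209 [ 0.68182208 -0.33945848  0.05001693] [[ 0.68359098 -0.31116671  0.05697648]
 [ 0.68394686 -0.19646724  0.15778281]
 [ 0.685013    0.01860739  0.34506572]]
0.05 1138 xmin 0.685 ymax 0.222
0.15 4160 xmin 0.683 ymax 0.214
0.25 7224 xmin 0.684 ymax 0.223
0.35 11687 xmin 0.684 ymax 0.219
110 [0.5728718  0.21171433 0.36292942]
shift [-0.0102 -0.1989  0.0768] turn [-0.07    0.6955  0.1936] t 9.55
121.4 [0.56362486 0.23092806 0.36292942]
shift [-0.0124 -0.1777  0.0768] turn [-6.00e-04  6.98e-01  2.80e-03] t 9.55
140 [0.54100038 0.25723145 0.36292942]
shift [-0.0069 -0.1434  0.0768] turn [ 0.1128  0.6919 -0.3085] t 9.55
```

Emit:
{"name": "carry_out", "arguments": {
  "targets": [
    {"hand": 0,"x": 0,"y": -0.02,"z": 0.0,"ax": 0.02,"ay": 0.15,"az": -0.065},
    {"hand": 0,"x": 0,"y": -0.04,"z": 0.0,"ax": 0.045,"ay": 0.28,"az": -0.125},
    {"hand": 0,"x": 0,"y": -0.07,"z": 0.0,"ax": 0.065,"ay": 0.41,"az": -0.185},
    {"hand": 0,"x": -0.003,"y": -0.1,"z": 0.0,"ax": 0.09,"ay": 0.54,"az": -0.24},
    {"hand": 0,"x": -0.007,"y": -0.125,"z": 0.0,"ax": 0.11,"ay": 0.66,"az": -0.3},
    {"hand": 0,"x": -0.007,"y": -0.1434,"z": 0.0,"ax": 0.1128,"ay": 0.6919,"az": -0.3085},
    {"hand": 0,"x": -0.007,"y": -0.1434,"z": 0.0,"ax": 0.1128,"ay": 0.6919,"az": -0.3085},
    {"hand": 0,"x": -0.007,"y": -0.1434,"z": 0.0,"ax": 0.1128,"ay": 0.6919,"az": -0.3085}
  ],
  "newtons": 15
}}

```text
t: 10.55
tool_pos: [0.5408, 0.2577, 0.4386]
orientation: [1.049, -2.248, 0.381]
force: [-0.4, 0.9, -0.4]
opening: 0.0139
gripper_force: 15.0
```

Run:
```python
from h import *
s=read_state(); print(s['tool_pos'],s['opening'],s['q'].round(2))
Rt=down(140,40); R0=R.from_rotvec(s['orientation']); print(R0.as_matrix().round(3))
g=s['tool_pos']+R0.apply([0,0,.167]); print('g',g)
ims=[]
for cam in ['scene','wrist']:
    p=P(cam); im,d=read_camera(cam); np.savez(f'{cam}6.npz',im=im,d=d)
    e=[pix(p,g+[0,0,k]) for k in (.024,0,-.121)]; print(cam,np.round(e))
    u,v=int(e[1][0]),int(e[1][1]); 
    if cam=='scene': ims.append(cv2.resize(im[v-60:v+140,u-90:u+110],None,fx=2.0,fy=2.0)); print('crop org',u-90,v-60)
    else: ims.append(cv2.resize(im,(400,300)))
ims[1]=cv2.copyMakeBorder(ims[1],0,100,0,0,cv2.BORDER_CONSTANT)
cv2.imwrite('pics/b6.png',np.hstack(ims))
go(np.array([.472,.175,.190])-Rt.apply([0,0,.167]),Rt,s)
```

```text
[0.54084382 0.25773774 0.43863345] 0.013884899622046257 [ 0.44  0.44  1.14 -0.33  2.19 -2.11]
[[-0.492 -0.766 -0.414]
 [-0.587  0.643 -0.493]
 [ 0.644  0.001 -0.765]]
g [0.47166301 0.17547983 0.31081855]
scene [[333.  83.]
 [334.  97.]
 [335. 166.]]
crop org 243 37
wrist [[312. 304.]
 [312. 315.]
 [312. 343.]]
shift [-0.0775 -0.0006  0.0926] turn [ 0.0007 -0.0011  0.0006] t 10.55
```

View pics/b6.png

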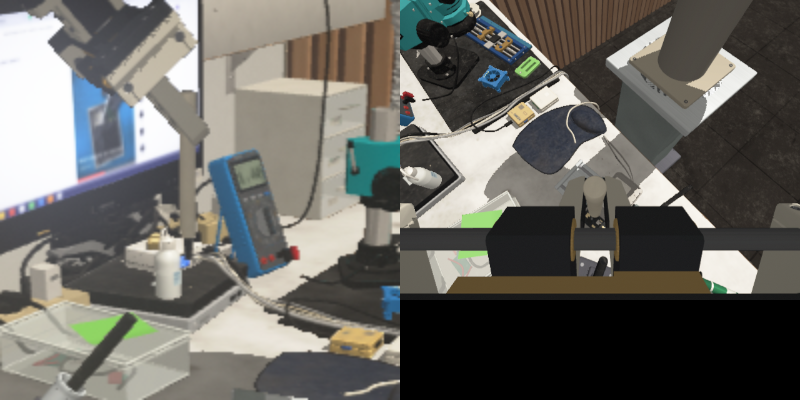

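The pen now hangs nearly vertical, nozzle end at scene (337,166) against (335,166) expected. I'll fit its axis with depth.

```bash
cat > axis.py <<'E'
from h import *
def axis(im,d,g):
    p=P('scene'); C=cloud(p,d)
    m=(np.linalg.norm(C[...,:2]-g[:2],axis=-1)<.022)&(C[...,2]>g[2]-.135)&(C[...,2]<g[2]-.028)
    m[:, :]&=True
    T=C[m]; cam=np.array(p['position'])[:2]; f=g[:2]-cam; f/=np.linalg.norm(f); n=np.array([-f[1],f[0]])
    U=T[:,:2]-g[:2]; z=T[:,2]-g[2]
    for lo in np.arange(-.14,-.03,.015):
        k=(z>=lo)&(z<lo+.015)
        if k.sum()>3: print((lo+.0075).round(4),k.sum(),'depthwise',np.median(U[k]@f).round(4),'lateral',np.percentile(U[k]@n,[5,50,95]).round(4))
    k=z>-.115
    print('slopes depth,lat deg',[np.degrees(np.polyfit(z[k],U[k]@w,1)[0]).round(2) for w in (f,n)],'f',f,'n',n,'zmin',T[:,2].min()-g[2])
    v,u=np.nonzero(m); print('px v range',v.min(),v.max())
E
python3 - <<'E'
from axis import *
z=np.load('scene6.npz'); axis(z['im'],z['d'],np.array([.47166,.17548,.31082]))
E
```

```text
-0.1175 28 depthwise -0.001 lateral [-0.0077 -0.004  -0.0005]
-0.1025 45 depthwise -0.0037 lateral [-0.0092 -0.0042  0.001 ]
-0.0875 78 depthwise -0.0051 lateral [-0.0115 -0.0044  0.0026]
-0.0725 73 depthwise -0.005 lateral [-0.0116 -0.0045  0.0024]
-0.0575 65 depthwise -0.0052 lateral [-0.01   -0.0047  0.0021]
-0.0425 71 depthwise -0.0056 lateral [-0.0102 -0.0034  0.0019]
-0.0275 31 depthwise -0.0057 lateral [-0.0103 -0.0035  0.0017]
slopes depth,lat deg [np.float64(-1.46), np.float64(0.13)] f [ 0.53380566 -0.84560719] n [0.84560719 0.53380566] zmin -0.12092699714912586
px v range 114 166
```

Run:
```python
from h import *
z=np.load('scene6.npz'); im,d=z['im'],z['d']; p=P('scene')
print('pred',pix(p,[.472,.175,.022]))
hx=np.array([.988,.153,0]); hy=np.array([-.153,.988,0]); b=np.array([.472,.175,.022])
print('corners',[np.round(pix(p,b+i*.014*hx+j*.0275*hy),1) for i,j in ((-1,-1),(1,-1),(1,1),(-1,1))])
u,v=map(int,pix(p,b)); c=im[v-35:v+35,u-60:u+60]
cv2.imwrite('pics/c7.png',cv2.resize(c,None,fx=6,fy=6,interpolation=cv2.INTER_NEAREST)); print(u-60,v-35)
```

```text
pred (np.float64(336.0720683331351), np.float64(251.07373070481376))
corners [array([348.3, 246.6]), array([335. , 244.4]), array([323.4, 255.7]), array([337.2, 258.1])]
276 216
```

View pics/c7.png

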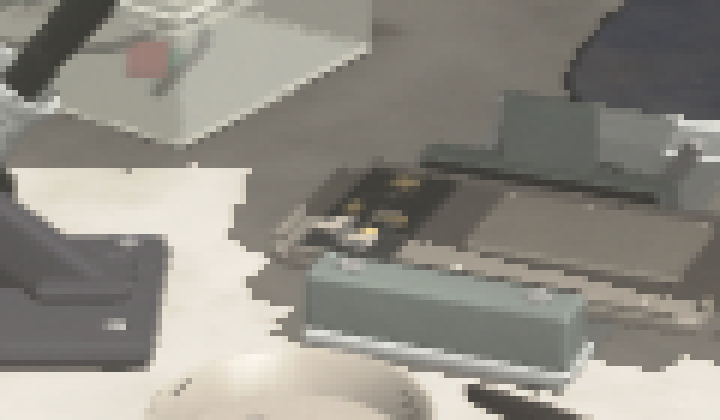

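The scene view agrees with the board position within about 2 mm (far corners at scene (334,245) and (352,246)). The pen axis sits about 4 mm from the grasp point, so I'll correct for that and go down.

Run:
```python
from h import *
Rt=down(140,40)
go(np.array([.4735,.1795,.175])-Rt.apply([0,0,.167]),Rt)
```

```text
shift [-0.0909  0.001   0.102 ] turn [-0.0002 -0.0001  0.0008] t 10.65
```

Emit:
{"name": "carry_out", "arguments": {
  "targets": [
    {"hand": 0,"x": -0.03,"y": 0.001,"z": 0.034,"ax": 0,"ay": 0,"az": 0},
    {"hand": 0,"x": -0.06,"y": 0.001,"z": 0.067,"ax": 0,"ay": 0,"az": 0},
    {"hand": 0,"x": -0.08,"y": 0.001,"z": 0.09,"ax": 0,"ay": 0,"az": 0},
    {"hand": 0,"x": -0.091,"y": 0.001,"z": 0.102,"ax": 0,"ay": 0,"az": 0},
    {"hand": 0,"x": -0.091,"y": 0.001,"z": 0.102,"ax": 0,"ay": 0,"az": 0},
    {"hand": 0,"x": -0.091,"y": 0.001,"z": 0.102,"ax": 0,"ay": 0,"az": 0}
  ],
  "newtons": 15
}}

```text
t: 11.4
tool_pos: [0.5434, 0.2614, 0.3047]
orientation: [1.049, -2.251, 0.382]
force: [-0.6, 0.3, 0.3]
opening: 0.014
gripper_force: 15.0
```

Run:
```python
from axis import *
s=read_state(); R0=R.from_rotvec(s['orientation']); g=s['tool_pos']+R0.apply([0,0,.167]); print(g,s['force'])
im,d=read_camera('scene'); axis(im,d,g); p=P('scene')
tip=g+[-.0025,-.0035,-.121]; print('tip',tip,pix(p,tip)); 
u,v=336,235; cv2.imwrite('pics/c8.png',cv2.resize(im[v-50:v+40,u-60:u+60],None,fx=6,fy=6,interpolation=cv2.INTER_NEAREST)); print(u-60,v-50)
Rt=down(140,40)
go(np.array([.4735,.1795,.164])-Rt.apply([0,0,.167]),Rt)
```

```text
[0.47460899 0.17922182 0.17666174] [-0.59960866  0.30378739  0.34414746]
-0.1175 22 depthwise -0.002 lateral [-0.0068 -0.0039 -0.0011]
-0.1025 34 depthwise -0.003 lateral [-0.0095 -0.0049  0.0005]
-0.0875 60 depthwise -0.0051 lateral [-0.0108 -0.0034  0.0022]
-0.0725 57 depthwise -0.0052 lateral [-0.011  -0.0053  0.0019]
-0.0575 64 depthwise -0.0053 lateral [-0.0112 -0.0039  0.0017]
-0.0425 64 depthwise -0.0048 lateral [-0.0114 -0.0058  0.0014]
-0.0275 29 depthwise -0.0051 lateral [-0.0115 -0.0042  0.003 ]
slopes depth,lat deg [np.float64(-0.72), np.float64(-0.36)] f [ 0.53767543 -0.84315191] n [0.84315191 0.53767543] zmin -0.12049746704959727
px v range 188 235
tip [0.47210899 0.17572182 0.05566174] (np.float64(335.56738833972736), np.float64(234.98110828127633))
276 185
shift [-0.008   0.001   0.0102] turn [-0.0009  0.0019 -0.0007] t 11.45
```

View pics/c8.png

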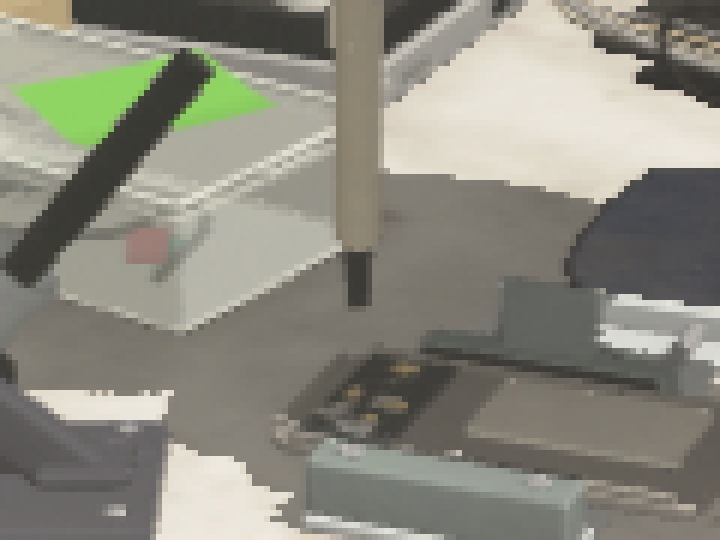

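The nozzle tip is at scene (336,236), with the board beneath it centred near (338,251). A quick consistency check on the tab, then the last step down.

Run:
```python
from h import *
p=P('scene'); print('tab pred',pix(p,[.4370,.1255,.040]),'seen 367.7, ~237.5'); print('board pred',pix(p,[.4705,.1758,.022]),pix(p,[.4685,.1745,.022]))
z=np.load('w3.npz'); pw=P('wrist'); 
Rt=down(140,40); s=read_state()
tip=s['tool_pos']+Rt.apply([0,0,.167])+[-.0025,-.0035,-.121]; print(tip)
go(s['tool_pos']+np.array([.4705,.1755,.0425])-tip,Rt,s)
```

```text
tab pred (np.float64(364.9239128373193), np.float64(237.06974319686222)) seen 367.7, ~237.5
board pred (np.float64(336.51956933495086), np.float64(251.39655428087642)) (np.float64(337.7735859617109), np.float64(251.37029895875784))
[0.47198122 0.17565705 0.05597146]
shift [-0.0078  0.001   0.011 ] turn [-0.0009  0.0019 -0.0007] t 11.45
```

The scene camera shows both the tab and the pen about 3 mm to one side, so the pen actually sits nearly on the grasp point. I'll correct for that in the final descent.

Run:
```python
from h import *
Rt=down(140,40)
go(np.array([.4718,.1768,.1635])-Rt.apply([0,0,.167]),Rt)
```

```text
shift [-0.0059  0.0006  0.0126] turn [-0.0009  0.0019 -0.0007] t 11.45
```

Emit:
{"name": "carry_out", "arguments": {
  "targets": [
    {"hand": 0,"x": -0.003,"y": 0.0005,"z": 0.006,"ax": 0,"ay": 0.002,"az": 0},
    {"hand": 0,"x": -0.006,"y": 0.0005,"z": 0.0125,"ax": 0,"ay": 0.002,"az": 0},
    {"hand": 0,"x": -0.006,"y": 0.0005,"z": 0.0125,"ax": 0,"ay": 0.002,"az": 0},
    {"hand": 0,"x": -0.006,"y": 0.0005,"z": 0.0125,"ax": 0,"ay": 0.002,"az": 0}
  ],
  "newtons": 15
}}

```text
t: 11.95
tool_pos: [0.5404, 0.2587, 0.2894]
orientation: [1.048, -2.247, 0.383]
force: [0.9, 0.8, -0.3]
opening: 0.0139
gripper_force: 15.0
```

Run:
```python
from axis import *
s=read_state(); R0=R.from_rotvec(s['orientation']); g=s['tool_pos']+R0.apply([0,0,.167]); print(g,s['force'],R0.as_matrix()[:,2].round(3))
im,d=read_camera('scene'); axis(im,d,g); p=P('scene')
C=cloud(p,d); print('board z',np.median(C[247:256,334:343,2]))
u,v=336,235; cv2.imwrite('pics/c9.png',cv2.resize(im[v-50:v+40,u-60:u+60],None,fx=6,fy=6,interpolation=cv2.INTER_NEAREST))
```

```text
[0.47108622 0.17618831 0.16181192] [ 0.89708895  0.82055425 -0.32666047] [-0.415 -0.494 -0.764]
-0.1175 20 depthwise -0.0015 lateral [-0.0076 -0.0047 -0.0019]
-0.1025 36 depthwise -0.0029 lateral [-0.0101 -0.004   0.0002]
-0.0875 58 depthwise -0.0043 lateral [-0.0116 -0.0042  0.0014]
-0.0725 63 depthwise -0.0047 lateral [-0.0118 -0.0044  0.0028]
-0.0575 65 depthwise -0.0051 lateral [-0.0115 -0.0045  0.0028]
-0.0425 63 depthwise -0.0049 lateral [-0.0102 -0.0046  0.0026]
-0.0275 27 depthwise -0.0052 lateral [-0.0103 -0.003   0.0024]
slopes depth,lat deg [np.float64(-1.29), np.float64(0.95)] f [ 0.53371331 -0.84566548] n [0.84566548 0.53371331] zmin -0.12037609488418682
px v range 196 242
board z 0.0239284927771668
```

View pics/c9.png

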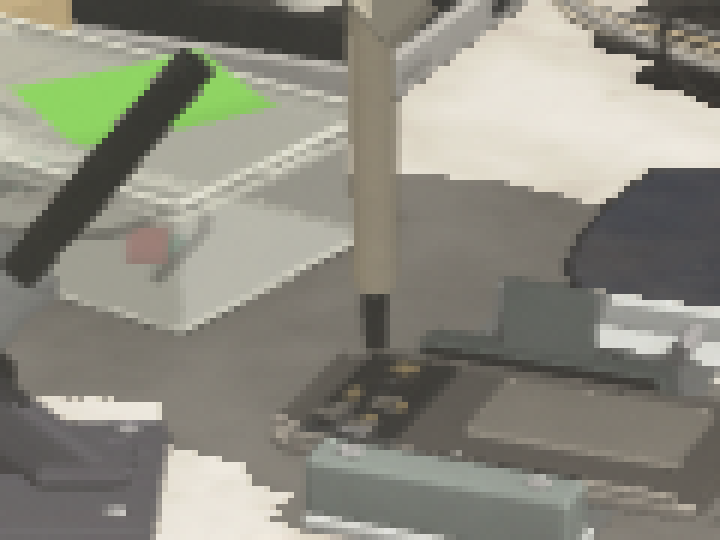

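The tip is at scene (339,243) and centred over the board, at (338,251), with about 17–19 mm clearance. I'll raise it 1.5 mm, settle, and hand in.

Emit:
{"name": "carry_out", "arguments": {
  "targets": [
    {"hand": 0,"x": 0.001,"y": 0,"z": -0.0012,"ax": 0,"ay": 0,"az": 0},
    {"hand": 0,"x": 0.001,"y": 0,"z": -0.0012,"ax": 0,"ay": 0,"az": 0},
    {"hand": 0,"x": 0.001,"y": 0,"z": -0.0012,"ax": 0,"ay": 0,"az": 0},
    {"hand": 0,"x": 0.001,"y": 0,"z": -0.0012,"ax": 0,"ay": 0,"az": 0}
  ],
  "newtons": 15
}}

```text
t: 12.5
tool_pos: [0.5404, 0.2588, 0.291]
orientation: [1.048, -2.247, 0.383]
force: [-0.2, 0.1, -0.4]
opening: 0.0141
gripper_force: 15.0
```

Run:
```python
from h import *
s=read_state(); R0=R.from_rotvec(s['orientation']); print(s['tool_pos']+R0.apply([0,0,.167]),s['opening'],R0.as_matrix()[:,2].round(3))
print(robot.close_job())
```

```text
[0.47117213 0.1762833  0.16341633] 0.014076945607145206 [-0.415 -0.494 -0.764]
the job is handed in; nothing more can be done
None
```

I handed the job in at about 12.5 s: the jaw is home with the phone square between both jaws, and the hot-air pen is held upright, nozzle down, over the middle of the board. By my measurements the nozzle is about 2 cm above the board and within about 3 mm of its centre.

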